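Load the pink cells into their test cradles

TASK

Load the four pink cells for a capacity test: lay each one in the cradle made for its size, seated in both white saddles between the contacts, with its positive end (white band and button) towards the cradle's red contact. Set the cells down rather than drop them, and leave the green cell and the blue capacitor where they are.

Things in the scene. Friction and masses are not known exactly. Their poses are not given: they have to be found in the camera images.
- cell_mini: smallest of four pink cells: cylinder 14 mm in diameter, 50 mm long, 22 g, lying on the bench, free to roll. A 12 mm white band and a steel button mark its positive end; the other end is bare steel. Origin: on the axis at the positive end's face, so the middle is 25 mm from it along -x; x runs along the axis, out of the positive end (y, z turn as it rolls)
- cell_small: second smallest of four pink cells: cylinder 18 mm in diameter, 65 mm long, 46 g, lying on the bench, free to roll. A 12 mm white band and a steel button mark its positive end; the other end is bare steel. Origin: on the axis at the positive end's face, so the middle is 32.5 mm from it along -x; x runs along the axis, out of the positive end (y, z turn as it rolls)
- cell_medium: second largest of four pink cells: cylinder 26 mm in diameter, 65 mm long, 90 g, lying on the bench, free to roll. A 12 mm white band and a steel button mark its positive end; the other end is bare steel. Origin: on the axis at the positive end's face, so the middle is 32.5 mm from it along -x; x runs along the axis, out of the positive end (y, z turn as it rolls)
- cell_large: largest of four pink cells: cylinder 32 mm in diameter, 70 mm long, 142 g, lying on the bench, free to roll. A 12 mm white band and a steel button mark its positive end; the other end is bare steel. Origin: on the axis at the positive end's face, so the middle is 35 mm from it along -x; x runs along the axis, out of the positive end (y, z turn as it rolls)
- cradle_mini: smallest cradle, for the 14 x 50 mm cell: fixed grey base 108 (x) x 40 x 10 mm; white V saddles at x +-16.5, 8 thick, 19 wide (y), 30 degree flanks, rims 17.4 high; contact heads 26 high, red (positive) at +x, black at -x, 64 mm between their fixed brass tips. A seated cell lies along x, axis 20 mm above the bench. Origin: underside centre, midway between the contacts; z up
- cradle_small: second smallest cradle, for the 18 x 65 mm cell: fixed grey base 123 (x) x 50 x 10 mm; white V saddles at x +-24, 8 thick, 23 wide (y), 30 degree flanks, rims 18.2 high; contact heads 29 high, red (positive) at +x, black at -x, 79 mm between their fixed brass tips. A seated cell lies along x, axis 22 mm above the bench. Origin: underside centre, midway between the contacts; z up
- cradle_medium: second largest cradle, for the 26 x 65 mm cell: fixed grey base 123 (x) x 62 x 10 mm; white V saddles at x +-24, 8 thick, 29 wide (y), 30 degree flanks, rims 20.4 high; contact heads 36 high, red (positive) at +x, black at -x, 79 mm between their fixed brass tips. A seated cell lies along x, axis 27 mm above the bench. Origin: underside centre, midway between the contacts; z up
- cradle_large: largest cradle, for the 32 x 70 mm cell: fixed grey base 128 (x) x 74 x 10 mm; white V saddles at x +-26.5, 8 thick, 33 wide (y), 30 degree flanks, rims 21 high; contact heads 40 high, red (positive) at +x, black at -x, 84 mm between their fixed brass tips. A seated cell lies along x, axis 30 mm above the bench. Origin: underside centre, midway between the contacts; z up
- cell_green: bystander, not to be disturbed: a green-wrapped cell, 18 mm in diameter, 65 mm long, lying among the pink ones and free to roll. Origin and x axis as for the pink cells.
- capacitor: bystander, not to be disturbed: a blue capacitor can standing upright, 25 mm in diameter, 40 mm tall. Origin: centre of its underside.

How it is judged:
At the end, for the whole second after the job is handed in: each pink cell rests in its own cradle, along it (7 degrees), axis within 4 mm sideways and 3 mm in height of the seat, within 9 mm of midway between the contacts, positive end to the red one, released, at rest; green cell and capacitor within 20 mm of their start, capacitor upright (x of cell_mini in the frame of cradle_mini between 0.016 and 0.034 m and y of cell_mini in the frame of cradle_mini between -0.004 and 0.004 m and z of cell_mini in the frame of cradle_mini between 0.017 and 0.023 m and angle between the x axis of cell_mini and the x axis of cradle_mini, either way round below 0.12 rad and linear speed of each of cell_mini, cell_small, cell_medium, cell_large below 0.02 m/s and x of cell_small in the frame of cradle_small between 0.0235 and 0.0415 m and y of cell_small in the frame of cradle_small between -0.004 and 0.004 m and z of cell_small in the frame of cradle_small between 0.019 and 0.025 m and angle between the x axis of cell_small and the x axis of cradle_small, either way round below 0.12 rad and x of cell_medium in the frame of cradle_medium between 0.0235 and 0.0415 m and y of cell_medium in the frame of cradle_medium between -0.004 and 0.004 m and z of cell_medium in the frame of cradle_medium between 0.024 and 0.03 m and angle between the x axis of cell_medium and the x axis of cradle_medium, either way round below 0.12 rad and x of cell_large in the frame of cradle_large between 0.026 and 0.044 m and y of cell_large in the frame of cradle_large between -0.004 and 0.004 m and z of cell_large in the frame of cradle_large between 0.027 and 0.033 m and angle between the x axis of cell_large and the x axis of cradle_large, either way round below 0.12 rad and distance of each of cell_green, capacitor from where it was at the start of the episode below 0.02 m and angle between capacitor's own z axis and vertical below 0.2 rad); the robot touches nothing.
It fails at once if a pink cell is dropped or thrown: it moves faster than 0.8 m/s (a fall of about 3 cm) with no finger on it ((linear speed of cell_mini above 0.8 m/s and contact force between cell_mini and the fingers below 0.05 N) or (linear speed of cell_small above 0.8 m/s and contact force between cell_small and the fingers below 0.05 N) or (linear speed of cell_medium above 0.8 m/s and contact force between cell_medium and the fingers below 0.05 N) or (linear speed of cell_large above 0.8 m/s and contact force between cell_large and the fingers below 0.05 N)).
It fails at once if the green cell is moved more than 20 mm (distance of cell_green from where it was at the start of the episode above 0.02 m).
It fails at once if the blue capacitor is moved more than 20 mm (distance of capacitor from where it was at the start of the episode above 0.02 m).
It also fails if it takes over 120 s, if anything falls off the work surface, if the arm or the gripper's body presses on something with over 40 N, if the wrist force passes 120 N, or if a joint passes its speed limit or range.

ROBOT

A 6-joint arm with a two-finger parallel gripper is mounted at the origin on the work surface. World frame = base frame: x ahead of the robot, y to its left, z up, the work surface at z = 0. Lengths are in m, angles in rad, forces in N, time in s.
With the tool pointing down it reaches from about 0.35 to 0.875 m from the base axis. Payload 4.2 kg.
Tool frame: the origin (TCP) lies at the very end of the fingers, on their centre line; the grasp point (between the pads) lies grip_depth behind it (grip_depth is the distance from the TCP to the grasp point, in m); z points along the fingers, y is the line along which they close (so a half turn about z gives the same grasp; the last joint's range is limited). The gripper opens to 87 mm and grips with 3 to 60 N. Pads are 19 mm wide; open, the fingers measure 117 mm over their backs; the gripper's body (75 mm by 190 mm) begins 51 mm behind the grasp point.
Start: joints at [-1.023, 0.385, 0.008, 0, -1.194, -0.259], TCP at [0.178, -0.599, 0.223] pointing down, gripper open.
Joint ranges: [-3.14, 3.14], [-1.21, 2.06], [-1.07, 1.41], [-3.16, 2.05], [-2.99, -0.16], [-3.1, 3.1]. Speed limits (rad/s): [2.79, 2.79, 3.14, 3.14, 3.14, 3.14].

INTERFACE

Orientations are given as [roll, pitch, yaw] about the fixed x, y, z axes, in that order (R = Rz(yaw) Ry(pitch) Rx(roll)).
In Python, from bench import state, snapshot, camera_params, hand_in, grip_depth gives the robot as it stands.
- The arm moves only by the shell command python3 -m jog 'ROWS' [FORCE]. ROWS is text: rows parted by semicolons, each of 5 numbers parted by spaces: the opening, from 0 (shut) to 1 (fully open), then the shift along the tool's x, y, z in mm, then the turn about the tool's z in degrees. In form: fingers tx ty tz yaw; .... A call has 1 to 5 rows; each row is the pose to reach, as a shift and turn from the pose commanded when the call began, along the tool's axes at that moment; what a row does not reach only later rows make up. A row lasts 1/12 s, in which the tool goes at most 41.7 mm and 7.16 degrees, less where a joint would pass 70% of its speed; a pose out of reach is approached as far as the arm can. A call with a gripper value outside its range is refused whole. The fingers move at their own pace and stop on an object; FORCE is the grip in N (left out, the last holds). Time passes only in rows, so rows that repeat a pose let the fingers close. It gives the time, the measured TCP pose, the force, the opening and the grip force at its end, in the units of the state.
- state(): the state, without advancing time (a new reading comes with each control period).
- snapshot(name): name is "scene" or "top"; returns the picture (400x640x3 uint8, red, green, blue); there is no depth.
- camera_params(name): a dict with "intrinsics" (3x3 intrinsics, pixels), "R" (3x3) and "t" (3): a world point X has camera coordinates R X + t. Camera axes: x right, y down, z forward; pixel columns grow to the right and rows downward; lengths in m; the calibration is good to about 2 mm. A picture is of the moment at which its call begins. camera_params takes no time and is no camera call.
- hand_in(): hands the job in; it is judged then, once.
The state is a dict: "clock": time; "qpos": joint angles; "dq": joint speeds; "joint_efforts": joint torques, N m; "tool_pos": TCP position; "tool_rot": TCP orientation; "wrist_force": force on the tool from outside, world axes, zero at the start; "moment": the same for the moment, N m; "opening": finger opening in m; "finger_force": force on a finger pad.
Only numpy, scipy, OpenCV 4.12 (cv2) and the standard library are available. Lean on these libraries where they do the work, as an engineer would, in place of code of your own. Each camera call takes 0.05 s, during which the arm holds its last target. There are 200 camera calls.

## Working session

There is one attempt and no reset: what is moved stays moved. The work goes in short steps, Python scripts to look and compute and a shell command to move; the robot and the scene stay as the last step left them, time stands still between calls to the robot, and variables do not carry over. Pictures are saved under pics/ and viewed, at most 14 in all, crops included, and the job is handed in when it is done.

```bash
mkdir -p pics; ls
python3 - <<'E'
from bench import *
import cv2, numpy as np
np.set_printoptions(precision=4,suppress=True)
print(state(),grip_depth)
for n in("scene","top"):
    p=camera_params(n);print(n,p)
    cv2.imwrite(f"pics/{n}0.png",snapshot(n)[...,::-1])
E
```

```text
pics
{'clock': 0.0, 'qpos': array([-1.0234,  0.3855,  0.0066, -0.0005, -1.194 , -0.2586]), 'dq': array([ 0.0007, -0.0003,  0.    , -0.0007, -0.0015, -0.0014]), 'joint_efforts': array([  0.0009, -39.0663,  18.7402,   4.2198,   0.011 ,  -0.0002]), 'tool_pos': array([ 0.1779, -0.5985,  0.2215]), 'tool_rot': array([ 3.1394, -0.0001, -2.853 ]), 'wrist_force': array([ 0.6298, -1.5491,  0.0582]), 'moment': array([ 0.0113, -0.0169,  0.0335]), 'finger_force': 0.0, 'opening': 0.08728501372415086} 0.0187
scene {'intrinsics': array([[453.7993,   0.    , 313.8147],
       [  0.    , 453.7993, 200.0377],
       [  0.    ,   0.    ,   1.    ]]), 'R': array([[-0.093 ,  0.9956, -0.011 ],
       [ 0.799 ,  0.068 , -0.5975],
       [-0.5941, -0.0644, -0.8018]]), 't': array([ 0.0486, -0.404 ,  1.6105])}
top {'intrinsics': array([[416.9103,   0.    , 319.0515],
       [  0.    , 416.9103, 196.8746],
       [  0.    ,   0.    ,   1.    ]]), 'R': array([[-0.0028, -0.9999,  0.0165],
       [-0.9981,  0.0018, -0.0611],
       [ 0.0611, -0.0166, -0.998 ]]), 't': array([-0.0015,  0.5373,  0.993 ])}
```

View pics/scene0.png

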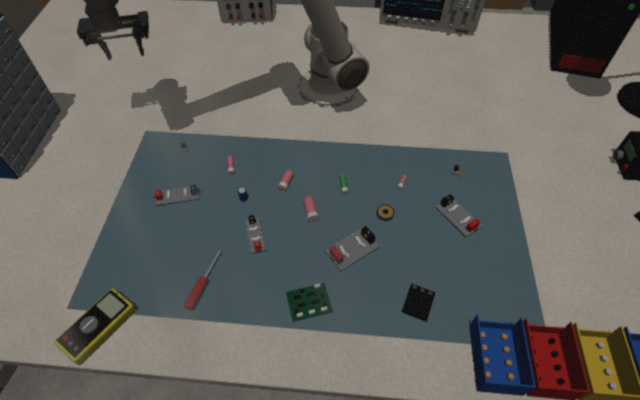

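View pics/top0.png

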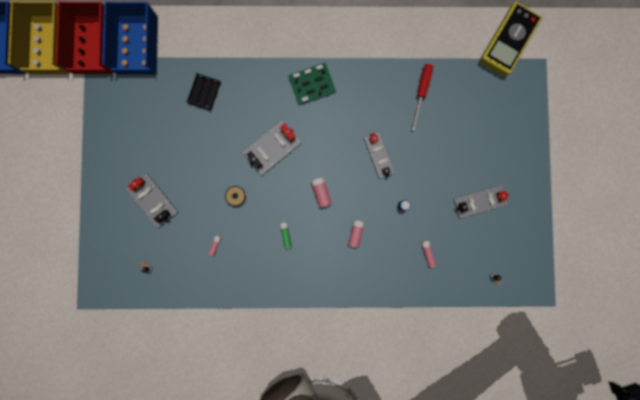

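The top view shows pink cells at about (321,193) large, (356,235) medium, (429,254) small and (215,245) mini. The cradles are at (272,148), (379,156), (481,201) and (152,200), the green cell at (286,236) and the capacitor at (404,207). I'll enlarge the cradles and cells to see what features I can measure.

Run:
```python
import cv2, numpy as np
t=cv2.imread("pics/top0.png");s=cv2.imread("pics/scene0.png")
def c(im,u,v,r=33):return cv2.resize(im[v-r:v+r,u-r:u+r],(264,264),interpolation=cv2.INTER_CUBIC)
A=[c(t,272,148),c(t,379,156),c(t,481,201)];B=[c(s,353,248),c(s,255,235),c(s,177,195)]
cv2.imwrite("pics/crop1.png",np.vstack([np.hstack(A),np.hstack(B)]))
A=[c(t,152,200),c(t,321,193),c(t,429,254)];B=[c(s,459,214),c(s,311,208),c(s,231,164)]
cv2.imwrite("pics/crop2.png",np.vstack([np.hstack(A),np.hstack(B)]))
```

```text
(no output)
```

View pics/crop1.png

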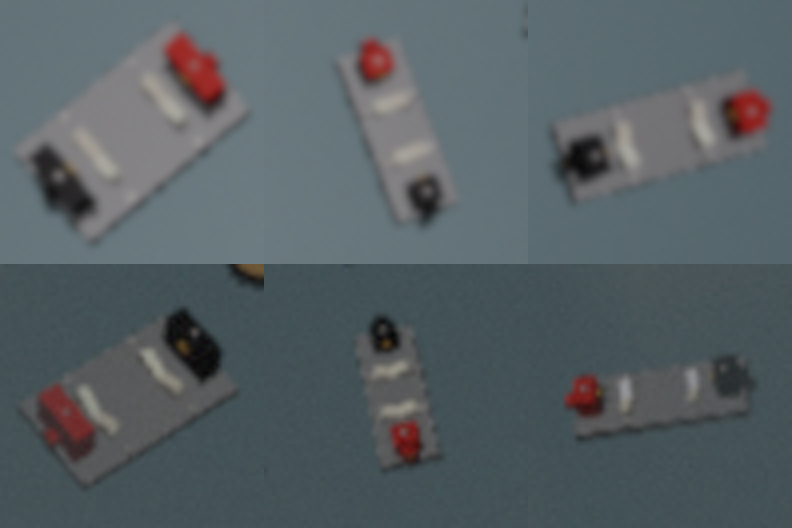

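View pics/crop2.png

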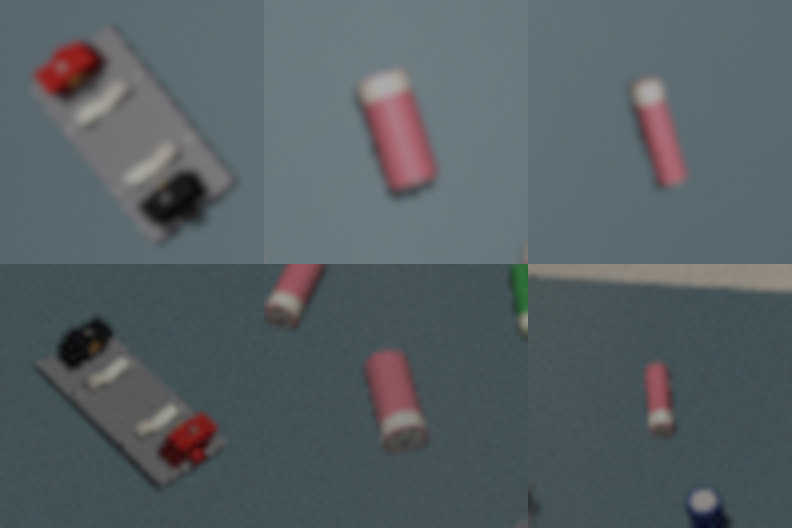

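```bash
cat > h.py <<'E'
import cv2, numpy as np
from bench import *
np.set_printoptions(precision=4,suppress=True)
P={n:camera_params(n) for n in("top","scene")}
K=4
def proj(n,X):
    p=P[n];x=p["intrinsics"]@(p["R"]@np.asarray(X,float)+p["t"]);return x[:2]/x[2]
def ray(n,uv):
    p=P[n];d=p["R"].T@np.linalg.solve(p["intrinsics"],[*uv,1]);return -p["R"].T@p["t"],d
def onplane(n,uv,z):
    c,d=ray(n,uv);return c+d*(z-c[2])/d[2]
def tri(a,b):
    (c1,d1),(c2,d2)=ray("top",a),ray("scene",b)
    s=np.linalg.lstsq(np.c_[d1,-d2],c2-c1,rcond=None)[0]
    p,q=c1+s[0]*d1,c2+s[1]*d2;return (p+q)/2,np.linalg.norm(p-q)
def crop(im,uv,r):
    u0,v0=np.round(uv).astype(int)-r
    c=im[v0:v0+2*r,u0:u0+2*r]
    return cv2.resize(c,None,fx=K,fy=K,interpolation=cv2.INTER_CUBIC),np.array([u0,v0])
def masks(c):
    hsv=cv2.cvtColor(c,cv2.COLOR_RGB2HSV).astype(int);h,s,v=hsv[...,0],hsv[...,1],hsv[...,2]
    bg=np.median(c[v>60].reshape(-1,3),axis=0)
    red=((h>165)|(h<8))
    rb=c[...,0].astype(int)-c[...,2]   # bench: R<B ; grey ~0 ; white/pink >0
    return h,s,v,red,rb
def blobs(m,off,amin=40):
    n,l,st,ce=cv2.connectedComponentsWithStats(m.astype(np.uint8))
    o=[(st[i,4],(ce[i]+.5)/K-.5+off,l==i) for i in range(1,n) if st[i,4]>=amin]
    return sorted(o,key=lambda b:-b[0])
def go(x,y,z,yaw):
    """rows needed from the present pose (tool down); yaw in world, mod pi chosen by caller"""
    s=state();p=s["tool_pos"];w=s["tool_rot"][2]
    d=np.array([x,y])-p[:2]
    tx=d@[np.cos(w),np.sin(w)];ty=d@[np.sin(w),-np.cos(w)]
    t=-np.degrees((yaw-w+np.pi)%(2*np.pi)-np.pi)
    print("tx %.1f ty %.1f tz %.1f yaw %.1f  (q %s)"%(tx*1e3,ty*1e3,(p[2]-z)*1e3,t,s["qpos"].round(2)))
E
cat > m.py <<'E'
from h import *
I={n:cv2.imread(f"pics/{n}0.png")[...,::-1].copy() for n in P}
cells=dict(large=((321,193),(311,208),.016),medium=((356,235),(286,180),.013),small=((429,254),(231,164),.009),mini=((215,245),(403,181),.007))
for k,(a,b,r) in cells.items():
    cen=[];out=[]
    for n,uv in(("top",a),("scene",b)):
        c,off=crop(I[n],uv,22);h,s,v,red,rb=masks(c)
        fg=[x for x in blobs(rb>5,off) ]
        fg=min(fg,key=lambda x:np.hypot(*(x[1]-uv)))
        ct=max(cv2.findContours(fg[2].astype(np.uint8),0,2)[0],key=cv2.contourArea)
        rc=cv2.minAreaRect(ct);m=(np.array(rc[0])+.5)/K-.5+off
        bx=cv2.boxPoints(rc);e=[(bx[i]+bx[(i+1)%4])/2 for i in range(4)]
        if np.linalg.norm(e[0]-e[2])<np.linalg.norm(e[1]-e[3]): e=[e[1],e[3]]
        else: e=[e[0],e[2]]
        e=[(q+.5)/K-.5+off for q in e]
        pk=blobs(fg[2]&(s>75),off)[0][1]
        if np.linalg.norm(e[0]-pk)<np.linalg.norm(e[1]-pk): e=e[::-1]   # e[0] = positive
        E=[onplane(n,q,r) for q in e];d=E[0]-E[1]
        print(k,n,"mid",onplane(n,m,r),"len",np.linalg.norm(d),"yaw",np.degrees(np.arctan2(d[1],d[0])),"pxrect",np.array(rc[1])/K)
        cen.append(m)
    print("   tri",*tri(*cen))
cr=dict(A=((272,148),(353,248)),B=((379,156),(255,235)),C=((481,201),(177,195)),D=((152,200),(459,214)))
for k,uvs in cr.items():
    f=[]
    for n,uv in zip(("top","scene"),uvs):
        c,off=crop(I[n],uv,33);h,s,v,red,rb=masks(c)
        rd=blobs(red&(s>140)&(v>60),off)[0]
        bk=blobs(v<55,off,150)[0]
        wt=blobs((rb>4)&(s<70)&(v>(120 if n=="scene" else 150)),off)[:2]
        wt.sort(key=lambda b:np.hypot(*(b[1]-rd[1])))
        base=blobs(((rb>-12)|(v<55)|(red&(s>100))),off)[0]
        ct=max(cv2.findContours(base[2].astype(np.uint8),0,2)[0],key=cv2.contourArea)
        rc=cv2.minAreaRect(ct)
        f.append([rd[1],wt[0][1],wt[1][1],bk[1]])
        w=[onplane(n,x,.017) for x in(wt[0][1],wt[1][1])];d=w[0]-w[1]
        hb=onplane(n,rd[1],.02)-onplane(n,bk[1],.02)
        bx=[onplane(n,(q+.5)/K-.5+off,.008) for q in cv2.boxPoints(rc)]
        l=[bx[1]-bx[0],bx[2]-bx[1]];l.sort(key=np.linalg.norm)
        print(k,n,"sadmid",(w[0]+w[1])/2,"sep",np.linalg.norm(d),"yaw sad/head/base",*[np.degrees(np.arctan2(q[1],q[0])).round(1) for q in(d,hb,l[1])],"base",np.mean(bx,0),[np.linalg.norm(q).round(4) for q in l],"wa",[x[0] for x in wt])
    T=[tri(a,b) for a,b in zip(*f)]
    print("   tri r,s+,s-,b",*[t[0] for t in T],"gaps",[t[1].round(4) for t in T])
E
python3 m.py
```

```text
large top mid [ 0.5481 -0.0076  0.016 ] len 0.0710608170311051 yaw 17.315654667566346 pxrect [29.2599 13.7015]
large scene mid [ 0.5454 -0.008   0.016 ] len 0.08299616478899927 yaw 17.587248304272325 pxrect [24.1958 11.4069]
   tri [ 0.5479 -0.0076  0.0195] 0.00023264743311994426
medium top mid [ 0.4478 -0.0913  0.013 ] len 0.06589883233033066 yaw -13.655537367713416 pxrect [11.329  27.2919]
medium scene mid [ 0.447  -0.0907  0.013 ] len 0.07757047630740518 yaw -13.295998803758476 pxrect [ 9.252  21.4572]
   tri [ 0.4478 -0.0909  0.014 ] 0.0006027003532666246
small top mid [ 0.3989 -0.2679  0.009 ] len 0.0659370402541904 yaw 16.265723712672113 pxrect [27.4051  8.5101]
small scene mid [ 0.3974 -0.2677  0.009 ] len 0.07488826699792529 yaw 15.855114603859572 pxrect [18.2589  6.5672]
   tri [ 0.3991 -0.2672  0.011 ] 0.0002460596097153911
mini top mid [0.4212 0.2508 0.007 ] len 0.05069163281507429 yaw -19.063228142976087 pxrect [ 6.7099 21.1892]
mini scene mid [0.4202 0.2513 0.007 ] len 0.05633791671674204 yaw -21.472322898619964 pxrect [ 5.3666 14.8699]
   tri [0.4212 0.2508 0.0082] 0.00
[... 914 characters left out ...]
 base [ 0.636  -0.1518  0.008 ] [np.float64(0.0441), np.float64(0.126)] wa [np.int32(317), np.int32(315)]
   tri r,s+,s-,b [ 0.6813 -0.1353  0.0177] [ 0.6566 -0.1449  0.016 ] [ 0.6256 -0.1568  0.0156] [ 0.5956 -0.1659  0.0122] gaps [np.float64(0.0), np.float64(0.0004), np.float64(0.0011), np.float64(0.0008)]
C top sadmid [ 0.5249 -0.3986  0.017 ] sep 0.0480873209194101 yaw sad/head/base -74.9 -74.2 -74.6 base [ 0.5269 -0.4034  0.008 ] [np.float64(0.0522), np.float64(0.1409)] wa [np.int32(292), np.int32(336)]Traceback (most recent call last):
  File "m.py", line 34, in <module>
    f.append([rd[1],wt[0][1],wt[1][1],bk[1]])
                             ~~^^^
IndexError: list index out of range
```

```bash
sed -i 's/wt=blobs.*/wt=blobs((rb>-12)\&(s<70)\&(v>(140 if n=="scene" and k=="C" else 120 if n=="scene" else 150)),off)[:2]/' m.py; python3 m.py | sed -n '/^A/,$p'
```

```text
A top sadmid [0.6614 0.1136 0.017 ] sep 0.053286503952647876 yaw sad/head/base -50.1 -48.5 -50.3 base [0.6612 0.1119 0.008 ] [np.float64(0.0778), np.float64(0.1399)] wa [np.int32(602), np.int32(629)]
A scene sadmid [0.6594 0.1128 0.017 ] sep 0.05290202235065868 yaw sad/head/base -50.3 -52.5 131.3 base [0.6586 0.1156 0.008 ] [np.float64(0.0832), np.float64(0.1474)] wa [np.int32(500), np.int32(533)]
   tri r,s+,s-,b [0.6923 0.074  0.0321] [0.6779 0.0927 0.0199] [0.6439 0.1334 0.0194] [0.6235 0.1547 0.0191] gaps [np.float64(0.0022), np.float64(0.0006), np.float64(0.0008), np.float64(0.0001)]
B top sadmid [ 0.641  -0.1511  0.017 ] sep 0.03324638391464513 yaw sad/head/base 21.6 18.7 -160.3 base [ 0.6429 -0.1496  0.008 ] [np.float64(0.0433), np.float64(0.12)] wa [np.int32(347), np.int32(386)]
B scene sadmid [ 0.6419 -0.1502  0.017 ] sep 0.032774979187764494 yaw sad/head/base 20.5 19.9 19.4 base [ 0.636  -0.1518  0.008 ] [np.float64(0.0441), np.float64(0.126)] wa [np.int32(317), np.int32(315)]
   tri r,s+,s-,b [ 0.6813 -0.1353  0.0177] [ 0.6566 -0.1449  0.016 ] [ 0.6257 -0.1568  0.0157] [ 0.5956 -0.1659  0.0122] gaps [np.float64(0.0), np.float64(0.0004), np.float64(0.0012), np.float64(0.0008)]
C top sadmid [ 0.5249 -0.3986  0.017 ] sep 0.0480873209194101 yaw sad/head/base -74.9 -74.2 -74.6 base [ 0.5269 -0.4034  0.008 ] [np.float64(0.0522), np.float64(0.1409)] wa [np.int32(292), np.int32(336)]Traceback (most recent call last):
  File "m.py", line 34, in <module>
    f.append([rd[1],wt[0][1],wt[1][1],bk[1]])
                             ~~^^^
IndexError: list index out of range
```

```bash
sed -i 's/wt=blobs.*/wt=next(w for w in (blobs((s<70)\&(v>th)\&(rb>-25),off)[:2] for th in ((150,) if n=="top" else (135,125,120,115,110,105,100))) if len(w)==2 and w[1][0]>140)/' m.py; python3 m.py | sed -n '/^A/,$p'
```

```text
A top sadmid [0.6614 0.1136 0.017 ] sep 0.053286503952647876 yaw sad/head/base -50.1 -48.5 -50.3 base [0.6612 0.1119 0.008 ] [np.float64(0.0778), np.float64(0.1399)] wa [np.int32(602), np.int32(629)]
A scene sadmid [0.6563 0.11   0.017 ] sep 0.05284431426164545 yaw sad/head/base -54.1 -52.5 131.3 base [0.6586 0.1156 0.008 ] [np.float64(0.0832), np.float64(0.1474)] wa [np.int32(183), np.int32(281)]
   tri r,s+,s-,b [0.6923 0.074  0.0321] [0.6768 0.0905 0.0259] [0.6436 0.1323 0.0217] [0.6235 0.1547 0.0191] gaps [np.float64(0.0022), np.float64(0.004), np.float64(0.0024), np.float64(0.0001)]
B top sadmid [ 0.641  -0.1511  0.017 ] sep 0.03324638391464513 yaw sad/head/base 21.6 18.7 -160.3 base [ 0.6429 -0.1496  0.008 ] [np.float64(0.0433), np.float64(0.12)] wa [np.int32(347), np.int32(386)]
B scene sadmid [ 0.6417 -0.1495  0.017 ] sep 0.032668980786111565 yaw sad/head/base 19.5 19.9 19.4 base [ 0.636  -0.1518  0.008 ] [np.float64(0.0441), np.float64(0.126)] wa [np.int32(160), np.int32(150)]
   tri r,s+,s-,b [ 0.6813 -0.1353  0.0177] [ 0.6565 -0.1447  0.0161] [ 0.6256 -0.1563  0.0159] [ 0.
[... 613 characters left out ...]
0.5109 -0.3489  0.0154] gaps [np.float64(0.0005), np.float64(0.0001), np.float64(0.0006), np.float64(0.0003)]
D top sadmid [0.5296 0.4047 0.017 ] sep 0.04771575425045406 yaw sad/head/base 39.4 39.7 -141.3 base [0.5335 0.4053 0.008 ] [np.float64(0.0647), np.float64(0.1383)] wa [np.int32(453), np.int32(464)]
D scene sadmid [0.5286 0.4069 0.017 ] sep 0.048065658073328736 yaw sad/head/base 37.5 41.8 36.4 base [0.5277 0.4055 0.008 ] [np.float64(0.0818), np.float64(0.1389)] wa [np.int32(264), np.int32(223)]
   tri r,s+,s-,b [0.5696 0.436  0.0266] [0.548  0.4207 0.0171] [0.511  0.3905 0.0183] [0.4898 0.3719 0.0197] gaps [np.float64(0.0025), np.float64(0.0017), np.float64(0.0027), np.float64(0.002)]
```

```bash
cat >> h.py <<'E'
def go2(x,y,z,yawdeg):
    """turn first, then shift in the frame after the turn"""
    s=state();p=s["tool_pos"];w=np.degrees(s["tool_rot"][2])
    t=-((yawdeg-w+180)%360-180);a=np.radians(yawdeg);d=np.array([x,y])-p[:2]
    print("turn %.1f then tx %.1f ty %.1f tz %.1f | q6 %.2f open %.1f f %.1f t %.1f"%(t,d@[np.cos(a),np.sin(a)]*1e3,d@[np.sin(a),-np.cos(a)]*1e3,(p[2]-z)*1e3,s["qpos"][5],s["opening"]*1e3,s["finger_force"],s["clock"]))
E
python3 -c "
from h import *
go2(.399,-.2675,.1,-164)"
```

```text
turn 0.5 then tx -303.9 ty 257.3 tz 121.6 | q6 -0.26 open 87.2 f 0.0 t 0.1
```

```bash
python3 -m jog '.57 -150 128 40 .5;.57 -150 128 40 .5;.57 -150 128 40 .5;.57 -150 128 40 .5;.57 -150 128 40 .5' 15
python3 -m jog '.57 -154 129 81 0;.57 -154 129 81 0;.57 -154 129 81 0;.57 -154 129 81 0;.57 -154 129 81 0'
python3 -m jog '.57 0 0 0 0;.57 0 0 0 0;.57 0 0 0 0'
python3 -c "
from h import *
go2(.399,-.2675,.003,-164)"
```

```text
clock: 0.52
tool_pos: [0.2857, -0.4312, 0.1816]
tool_rot: [3.14, -0.0, -2.862]
wrist_force: [1.1, 0.3, -0.6]
opening: 0.0613
finger_force: 0.0
clock: 0.93
tool_pos: [0.3939, -0.2717, 0.104]
tool_rot: [3.142, 0.0, -2.862]
wrist_force: [0.6, -1.2, -0.2]
opening: 0.0499
finger_force: 0.0
clock: 1.18
tool_pos: [0.3934, -0.2734, 0.1046]
tool_rot: [3.141, -0.001, -2.861]
wrist_force: [0.1, -0.6, 0.0]
opening: 0.0496
finger_force: 0.0
turn 0.1 then tx -7.0 ty 4.1 tz 101.6 | q6 -1.02 open 49.6 f 0.0 t 1.2
```

```bash
python3 -m jog '.57 -7 4 40 0;.57 -7 4 70 0;.57 -7 4 88 0;.57 -7 4 98 0;.57 -7 4 101 0'
python3 -m jog '.57 0 0 0 0;.57 0 0 0 0;.57 0 0 0 0'
python3 -c "
from h import *
go2(.399,-.2675,.003,-164)
cv2.imwrite('pics/g1.png',cv2.resize(snapshot('scene')[114:214,171:291],(720,600),interpolation=cv2.INTER_CUBIC)[...,::-1])"
```

```text
clock: 1.6
tool_pos: [0.3973, -0.2687, 0.0022]
tool_rot: [3.14, -0.003, -2.864]
wrist_force: [0.5, -0.7, -0.1]
opening: 0.0494
finger_force: 0.0
clock: 1.85
tool_pos: [0.3997, -0.2685, 0.0047]
tool_rot: [-3.14, 0.002, -2.862]
wrist_force: [0.0, -0.7, -0.1]
opening: 0.0495
finger_force: 0.0
turn -0.0 then tx 0.4 ty 1.1 tz 1.7 | q6 -1.04 open 49.5 f 0.0 t 1.9
```

View pics/g1.png

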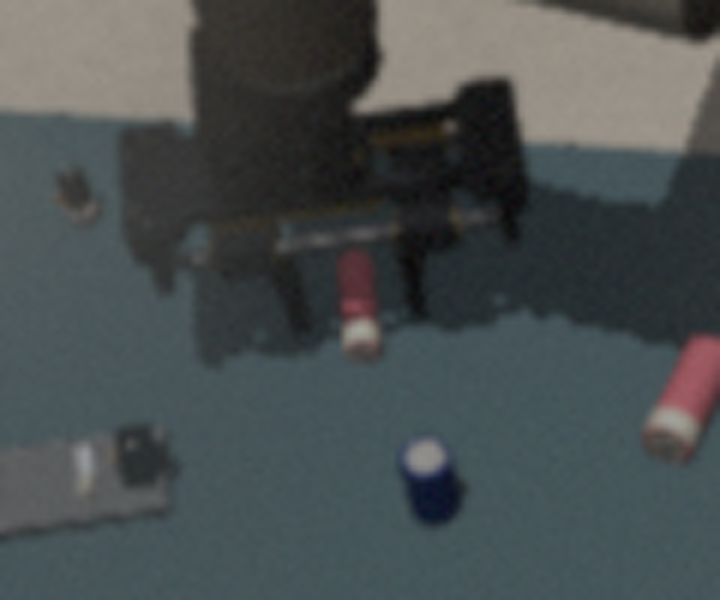

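The crop shows the small cell, around (360,305), lying between the two fingers at (295,300) and (412,285), with its white end forward. Closing the gripper.

```bash
for i in 1 2; do :; done
python3 -m jog '.1 0 1 0 0;.1 0 1 0 0;.1 0 1 0 0;.1 0 1 0 0;.1 0 1 0 0' 15
python3 -m jog '.1 0 0 0 0;.1 0 0 0 0;.1 0 0 0 0;.1 0 0 0 0;.1 0 0 0 0'
python3 -m jog '.1 0 0 -20 0;.1 0 0 -50 0;.1 0 0 -75 0;.1 0 0 -90 0;.1 0 0 -90 0'
python3 -m jog '.1 0 0 0 7;.1 0 0 0 14;.1 0 0 0 21;.1 0 0 0 28;.1 0 0 0 35'
python3 -m jog '.1 0 0 0 7;.1 0 0 0 14;.1 0 0 0 21;.1 0 0 0 28;.1 0 0 0 35' | tail -6
python3 -m jog '.1 0 0 0 7;.1 0 0 0 14;.1 0 0 0 21;.1 0 0 0 21;.1 0 0 0 21' | tail -6
python3 -c "
from h import *
go2(.5247,-.3985,.06,-254.7)"
```

```text
clock: 2.32
tool_pos: [0.3988, -0.2667, 0.0038]
tool_rot: [-3.142, 0.0, -2.861]
wrist_force: [-0.2, -0.1, -0.6]
opening: 0.0243
finger_force: 0.0
clock: 2.73
tool_pos: [0.3988, -0.2667, 0.0037]
tool_rot: [-3.142, 0.0, -2.862]
wrist_force: [0.0, 0.9, 0.7]
opening: 0.0174
finger_force: 15.0
clock: 3.15
tool_pos: [0.4009, -0.2675, 0.0969]
tool_rot: [-3.137, 0.006, -2.861]
wrist_force: [0.7, 0.0, -0.6]
opening: 0.0177
finger_force: 15.0
clock: 3.57
tool_pos: [0.3979, -0.2665, 0.0925]
tool_rot: [3.141, -0.002, 2.804]
wrist_force: [0.0, 0.1, -0.8]
opening: 0.0172
finger_force: 15.0
clock: 3.98
tool_pos: [0.3979, -0.2664, 0.0925]
tool_rot: [-3.14, -0.002, 2.194]
wrist_force: [-0.6, 0.2, -0.7]
opening: 0.0174
finger_force: 15.0
clock: 4.4
tool_pos: [0.3981, -0.2665, 0.0928]
tool_rot: [-3.14, -0.001, 1.836]
wrist_force: [0.3, -0.8, -1.0]
opening: 0.0175
finger_force: 15.0
turn -0.1 then tx -160.7 ty 87.3 tz 32.8 | q6 -2.63 open 17.5 f 15.0 t 4.4
```

```bash
python3 -m jog '.1 -40 22 0 0;.1 -80 44 0 0;.1 -120 66 0 0;.1 -150 80 10 0;.1 -161 87 20 0' | tail -6
python3 -m jog '.1 0 0 0 0;.1 0 0 0 0;.1 0 0 0 0;.1 0 0 0 0' | tail -6
python3 -c "
from h import *
go2(.5247,-.3985,.018,-254.7)
cv2.imwrite('pics/g2.png',np.hstack([cv2.resize(snapshot(n)[v-40:v+40,u-40:u+40],(390,390),interpolation=cv2.INTER_CUBIC)[...,::-1] for n,u,v in (('scene',177,190),('top',481,201))]))"
```

```text
clock: 4.82
tool_pos: [0.528, -0.4036, 0.0734]
tool_rot: [3.139, 0.004, 1.836]
wrist_force: [0.7, -0.4, -0.2]
opening: 0.017
finger_force: 15.0
clock: 5.15
tool_pos: [0.524, -0.399, 0.074]
tool_rot: [-3.141, -0.0, 1.835]
wrist_force: [-0.4, -0.4, -0.5]
opening: 0.0173
finger_force: 15.0
turn -0.2 then tx 0.2 ty 0.8 tz 56.0 | q6 -2.47 open 17.3 f 15.0 t 5.2
```

View pics/g2.png

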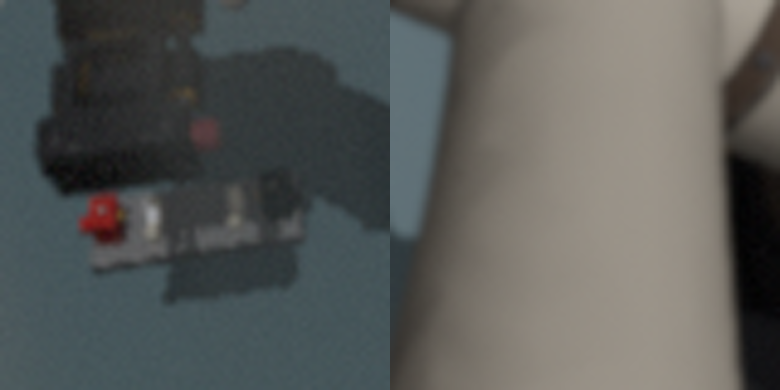

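The scene view shows the gripper over the small cradle. The red head is at (105,215), the saddles at (152,218) and (235,205), and the cell's pink tail at (205,130) on the black side. Lowering now.

```bash
python3 -m jog '.1 0 1 15 0;.1 0 1 30 0;.1 0 1 42 0;.1 0 1 48 0;.1 0 1 51 0' | tail -6
python3 -m jog '.1 0 0 1 0;.1 0 0 2 0;.1 0 0 3 0;.1 0 0 4 0;.1 0 0 4.5 0'
python3 -m jog '.1 0 0 0 0;.1 0 0 0 0;.1 0 0 0 0' 
python3 -c "
from h import *
go2(.5247,-.3985,.0167,-254.7)"
```

```text
clock: 5.67
tool_pos: [0.5249, -0.3989, 0.0218]
tool_rot: [-3.14, -0.001, 1.834]
wrist_force: [0.1, -0.5, -0.9]
opening: 0.0172
finger_force: 15.0
clock: 6.08
tool_pos: [0.5257, -0.3995, 0.0185]
tool_rot: [3.141, 0.001, 1.833]
wrist_force: [0.8, 0.5, -0.4]
opening: 0.0172
finger_force: 15.0
clock: 6.33
tool_pos: [0.5256, -0.3994, 0.0183]
tool_rot: [3.141, 0.0, 1.833]
wrist_force: [-1.3, -0.5, -0.6]
opening: 0.0175
finger_force: 15.0
turn -0.3 then tx 1.1 ty -0.6 tz 1.6 | q6 -2.47 open 17.5 f 15.0 t 6.3
```

```bash
python3 -m jog '.1 0 0 .5 0;.1 0 0 1 0;.1 0 0 1.5 0;.1 0 0 1.5 0;.1 0 0 1.5 0'
python3 -m jog '.33 0 0 0 0;.33 0 0 0 0;.33 0 0 0 0;.33 0 0 0 0;.33 0 0 0 0'
python3 -m jog '.33 0 0 -10 0;.33 0 0 -30 0;.33 0 0 -60 0;.33 0 0 -90 0;.33 0 0 -110 0'
python3 -c "
from h import *
go2(.4212,.2508,.12,-200)"
```

```text
clock: 6.75
tool_pos: [0.5258, -0.3995, 0.017]
tool_rot: [3.141, 0.0, 1.834]
wrist_force: [-0.2, 1.2, 0.8]
opening: 0.0177
finger_force: 15.0
clock: 7.17
tool_pos: [0.5254, -0.3994, 0.0165]
tool_rot: [-3.141, -0.0, 1.833]
wrist_force: [-0.3, -0.3, -0.2]
opening: 0.0283
finger_force: 0.0
clock: 7.58
tool_pos: [0.5265, -0.4002, 0.1308]
tool_rot: [3.139, 0.004, 1.834]
wrist_force: [0.2, 1.2, -1.2]
opening: 0.0289
finger_force: 0.0
turn -54.9 then tx 321.6 ty 575.7 tz 10.8 | q6 -2.47 open 28.9 f 0.0 t 7.6
```

```bash
python3 -m jog '.33 0 0 0 -7;.33 0 0 0 -14;.33 0 0 0 -21;.33 0 0 0 -28;.33 0 0 0 -35' | tail -6
python3 -m jog '.66 0 0 0 -7;.66 0 0 0 -14;.66 0 0 0 -21;.66 0 0 0 -26;.66 0 0 0 -26' | tail -6
python3 -c "
from h import *
go2(.4478,-.0911,.1,-193.5)"
```

```text
clock: 8.0
tool_pos: [0.5256, -0.3994, 0.1276]
tool_rot: [3.141, 0.001, 2.45]
wrist_force: [0.1, 0.3, 0.3]
opening: 0.0285
finger_force: 0.0
clock: 8.42
tool_pos: [0.5256, -0.3995, 0.1275]
tool_rot: [-3.141, 0.001, 2.899]
wrist_force: [0.7, 0.1, 0.7]
opening: 0.0532
finger_force: 0.0
turn -0.4 then tx 147.6 ty 281.7 tz 27.5 | q6 -1.41 open 53.2 f 0.0 t 8.4
```

```bash
python3 -m jog '.66 74 141 14 0;.66 74 141 14 0;.66 74 141 14 0;.66 74 141 14 0;.66 74 141 14 0' | tail -6
python3 -m jog '.66 73 141 14 0;.66 73 141 14 0;.66 73 141 14 0;.66 73 141 14 0;.66 73 141 14 0' | tail -6
python3 -m jog '.66 0 0 0 0;.66 0 0 0 0;.66 0 0 0 0' | tail -6
python3 -c "
from h import *
go2(.4478,-.0911,.003,-193.5)
cv2.imwrite('pics/g3.png',np.hstack([cv2.resize(snapshot(n)[v-40:v+40,u-40:u+40],(390,390),interpolation=cv2.INTER_CUBIC)[...,::-1] for n,u,v in (('scene',177,195),('top',481,201))]))"
```

```text
clock: 8.83
tool_pos: [0.4849, -0.24, 0.1126]
tool_rot: [3.14, -0.003, 2.899]
wrist_force: [-1.1, 0.7, -0.7]
opening: 0.0575
finger_force: 0.0
clock: 9.25
tool_pos: [0.4493, -0.0865, 0.0989]
tool_rot: [3.141, -0.001, 2.901]
wrist_force: [0.5, -1.0, -0.1]
opening: 0.0575
finger_force: 0.0
clock: 9.5
tool_pos: [0.4515, -0.091, 0.099]
tool_rot: [3.141, 0.001, 2.896]
wrist_force: [-0.0, 0.1, 0.0]
opening: 0.0574
finger_force: 0.0
turn -0.6 then tx 3.6 ty -0.9 tz 96.0 | q6 -1.97 open 57.4 f 0.0 t 9.5
```

View pics/g3.png

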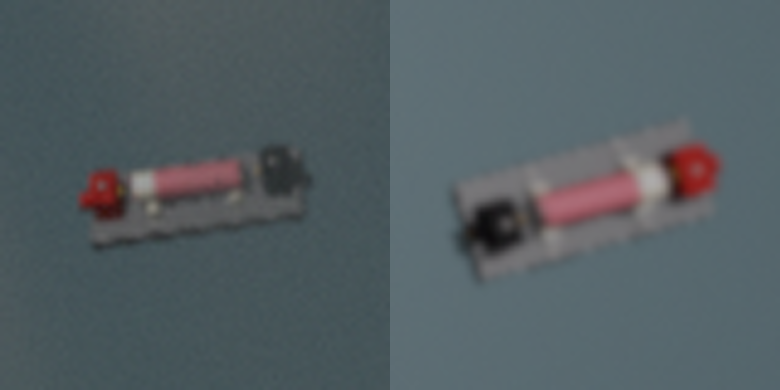

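The small cell is seated with its white band next to the red head (about (665,180) in the right half), but it looks shifted towards red. I'll measure that.

```bash
cat > chk.py <<'E'
from h import *
import sys
C=dict(large=((272,148),(353,248),(.661,.113),-50,.030),mini=((379,156),(255,235),(.6413,-.1505),20,.020),small=((481,201),(177,195),(.5247,-.3985),-74.7,.022),medium=((152,200),(459,214),(.5295,.4055),39,.027))
for k in sys.argv[1:]:
    a,b,c0,yaw,z=C[k];cen=[]
    for n,uv in(("top",a),("scene",b)):
        c,off=crop(snapshot(n),uv,33);h,s,v,red,rb=masks(c)
        f=[]
        for nm,m in(("pink",red&(s>70)&(s<(160 if n=="top" else 150))&(v>110)),):
            m=cv2.morphologyEx(m.astype(np.uint8),cv2.MORPH_OPEN,np.ones((9,9)))
            q=max(cv2.findContours(m,0,2)[0],key=cv2.contourArea);rc=cv2.minAreaRect(q)
            u=(np.array(rc[0])+.5)/K-.5+off;X=onplane(n,u,z);w=np.radians(yaw);d=X[:2]-c0
            bx=[onplane(n,(p+.5)/K-.5+off,z) for p in cv2.boxPoints(rc)];l=sorted([bx[1]-bx[0],bx[2]-bx[1]],key=np.linalg.norm)
            print(k,n,nm,X,"along %.1f side %.1f mm len %.1f yaw %.1f"%(d@[np.cos(w),np.sin(w)]*1e3,d@[-np.sin(w),np.cos(w)]*1e3,1e3*np.linalg.norm(l[1]),np.degrees(np.arctan2(l[1][1],l[1][0]))))
            cen.append(u)
    print("  tri",*tri(*cen))
E
python3 chk.py small
```

```text
small top pink [ 0.525  -0.3958  0.022 ] along -2.6 side 1.0 mm len 49.0 yaw -74.7
small scene pink [ 0.5223 -0.3954  0.022 ] along -3.6 side -1.5 mm len 47.3 yaw 104.1
  tri [ 0.5248 -0.3941  0.0255] 0.0005001496708977395
```

Offset is about 3 mm towards red, within the 9 mm allowed. Next is the medium cell.

```bash
python3 -m jog '.66 4 -1 40 -.5;.66 4 -1 70 -.5;.66 4 -1 85 -.5;.66 4 -1 92 -.5;.66 4 -1 95 -.5' | tail -6
python3 -m jog '.66 0 0 0 0;.66 0 0 0 0;.66 0 0 0 0' |tail -6
python3 -c "
from h import *
go2(.4478,-.0911,.003,-193.5)"
python3 -m jog '.15 0 0 0 0;.15 0 0 0 0;.15 0 0 0 0;.15 0 0 0 0;.15 0 0 0 0' 18 | tail -6
python3 -m jog '.15 0 0 0 0;.15 0 0 0 0;.15 0 0 0 0;.15 0 0 0 0;.15 0 0 0 0'| tail -6
python3 -c "
from h import *
go2(.5295,.4055,.08,-141)"
```

```text
clock: 10.12
tool_pos: [0.4463, -0.0908, 0.0025]
tool_rot: [-3.141, -0.002, 2.906]
wrist_force: [-0.3, -0.0, -0.3]
opening: 0.0574
finger_force: 0.0
clock: 10.37
tool_pos: [0.4478, -0.0902, 0.0047]
tool_rot: [3.141, 0.002, 2.907]
wrist_force: [0.4, -0.1, 0.9]
opening: 0.0572
finger_force: 0.0
turn 0.0 then tx -0.2 ty -0.9 tz 1.7 | q6 -1.96 open 57.2 f 0.0 t 10.4
clock: 10.78
tool_pos: [0.4468, -0.0902, 0.0038]
tool_rot: [3.141, 0.0, 2.907]
wrist_force: [-0.3, -0.6, 0.4]
opening: 0.032
finger_force: 0.0
clock: 11.2
tool_pos: [0.4468, -0.0903, 0.0037]
tool_rot: [-3.142, 0.0, 2.907]
wrist_force: [-1.2, -0.3, 1.1]
opening: 0.0252
finger_force: 18.0
turn -52.4 then tx -376.3 ty 333.2 tz -76.3 | q6 -1.96 open 25.2 f 18.0 t 11.2
```

```bash
python3 -m jog '.15 0 0 -20 0;.15 0 0 -50 0;.15 0 0 -80 0;.15 0 0 -95 0;.15 0 0 -95 0' | tail -6
python3 -m jog '.15 0 0 0 -7;.15 0 0 0 -14;.15 0 0 0 -21;.15 0 0 0 -28;.15 0 0 0 -35' | tail -6
python3 -m jog '.15 0 0 0 -7;.15 0 0 0 -14;.15 0 0 0 -17.4;.15 0 0 0 -17.4;.15 0 0 0 -17.4' | tail -6
python3 -m jog '.15 -25 22 0 0;.15 -50 44 0 0;.15 -75 66 0 0;.15 -100 89 0 0;.15 -125 111 0 0' | tail -6
python3 -m jog '.15 -25 22 0 0;.15 -50 44 0 0;.15 -75 66 0 0;.15 -100 89 0 0;.15 -125 111 0 0' | tail -6
python3 -m jog '.15 -25 22 0 0;.15 -50 44 0 0;.15 -75 66 0 0;.15 -100 89 0 0;.15 -120 107 20 0' | tail -6
python3 -m jog '.15 0 0 0 0;.15 0 0 0 0;.15 0 0 0 0;.15 0 0 0 0' |tail -6
python3 -c "
from h import *
go2(.5295,.4055,.0177,-141)"
```

```text
clock: 11.62
tool_pos: [0.4491, -0.0901, 0.1019]
tool_rot: [3.139, 0.007, 2.907]
wrist_force: [-0.3, -0.6, -1.5]
opening: 0.0255
finger_force: 18.0
clock: 12.03
tool_pos: [0.4457, -0.0903, 0.0973]
tool_rot: [3.141, -0.002, -2.76]
wrist_force: [-0.3, 0.3, -0.1]
opening: 0.0256
finger_force: 18.0
clock: 12.45
tool_pos: [0.446, -0.0903, 0.0977]
tool_rot: [3.14, -0.002, -2.464]
wrist_force: [-0.5, -0.6, -0.6]
opening: 0.0253
finger_force: 18.0
clock: 12.87
tool_pos: [0.4738, 0.076, 0.0982]
tool_rot: [3.141, -0.001, -2.464]
wrist_force: [1.3, 0.5, -2.6]
opening: 0.0254
finger_force: 18.0
clock: 13.28
tool_pos: [0.5012, 0.2411, 0.098]
tool_rot: [3.141, -0.001, -2.463]
wrist_force: [0.8, -1.2, -0.8]
opening: 0.0253
finger_force: 18.0
clock: 13.7
tool_pos: [0.5299, 0.4026, 0.0817]
tool_rot: [3.141, 0.009, -2.461]
wrist_force: [0.4, -0.2, -0.7]
opening: 0.0252
finger_force: 18.0
clock: 14.03
tool_pos: [0.5277, 0.3972, 0.0789]
tool_rot: [-3.141, -0.0, -2.463]
wrist_force: [-0.3, 0.3, -1.5]
opening: 0.0253
finger_force: 18.0
turn -0.1 then tx -6.6 ty 5.3 tz 61.2 | q6 -1.78 open 25.3 f 18.0 t 14.0
```

```bash
python3 -m jog '.15 -6.5 5.3 0 0;.15 -6.5 5.3 10 0;.15 -6.5 5.3 25 0;.15 -6.5 5.3 40 0;.15 -6.5 5.3 50 0' | tail -6
python3 -m jog '.15 0 0 4 0;.15 0 0 6 0;.15 0 0 7 0;.15 0 0 8 0;.15 0 0 8 0' 
python3 -c "
from h import *
go2(.5295,.4055,.0177,-141)"
```

```text
clock: 14.45
tool_pos: [0.5289, 0.4056, 0.0271]
tool_rot: [3.141, -0.002, -2.463]
wrist_force: [-1.1, -0.0, -1.0]
opening: 0.0254
finger_force: 18.0
clock: 14.87
tool_pos: [0.5298, 0.4067, 0.0213]
tool_rot: [3.141, 0.001, -2.462]
wrist_force: [0.7, -0.9, -0.8]
opening: 0.0255
finger_force: 18.0
turn -0.1 then tx 1.0 ty -0.8 tz 3.6 | q6 -1.79 open 25.5 f 18.0 t 14.9
```

```bash
python3 -m jog '.15 1 -.8 1 0;.15 1 -.8 2 0;.15 1 -.8 2.8 0;.15 1 -.8 3.3 0;.15 1 -.8 3.3 0' 
python3 -m jog '.44 0 0 0 0;.44 0 0 0 0;.44 0 0 0 0;.44 0 0 0 0;.44 0 0 0 0'
python3 -m jog '.44 0 0 -10 0;.44 0 0 -30 0;.44 0 0 -60 0;.44 0 0 -90 0;.44 0 0 -100 0' |tail -6
python3 -c "
from h import *
go2(.4212,.2508,.1,-200)"
```

```text
clock: 15.28
tool_pos: [0.5295, 0.4052, 0.0191]
tool_rot: [-3.141, 0.001, -2.461]
wrist_force: [-1.5, -1.4, 5.3]
opening: 0.0254
finger_force: 18.0
clock: 15.7
tool_pos: [0.5291, 0.4052, 0.0171]
tool_rot: [3.142, -0.0, -2.462]
wrist_force: [0.0, -0.7, -0.6]
opening: 0.038
finger_force: 0.0
clock: 16.12
tool_pos: [0.5313, 0.407, 0.1234]
tool_rot: [3.141, 0.009, -2.461]
wrist_force: [0.3, 0.3, 0.3]
opening: 0.0385
finger_force: 0.0
turn 59.0 then tx 50.0 ty -184.5 tz 23.4 | q6 -1.79 open 38.5 f 0.0 t 16.1
```

Contact was felt at the seat (5 N) and the medium cell is released. Next is the mini cell.

```bash
python3 -m jog '.5 0 0 0 7;.5 0 0 0 14;.5 0 0 0 21;.5 0 0 0 28;.5 0 0 0 35' | tail -6
python3 -m jog '.5 0 0 0 7;.5 0 0 0 14;.5 0 0 0 21;.5 0 0 0 24;.5 0 0 0 24' | tail -6
python3 -m jog '.5 10 -38 5 0;.5 20 -76 10 0;.5 30 -113 15 0;.5 41 -150 20 0;.5 50 -184 24 0' | tail -6
python3 -m jog '.5 0 0 0 0;.5 0 0 0 0;.5 0 0 0 0;.5 0 0 0 0' |tail -6
python3 -c "
from h import *
go2(.4212,.2508,.002,-200)"
python3 chk.py medium
```

```text
clock: 16.53
tool_pos: [0.529, 0.4051, 0.1177]
tool_rot: [3.141, 0.0, -3.079]
wrist_force: [0.0, 0.3, -0.0]
opening: 0.0437
finger_force: 0.0
clock: 16.95
tool_pos: [0.5291, 0.4052, 0.1176]
tool_rot: [3.141, 0.0, 2.791]
wrist_force: [-0.7, 0.5, -0.1]
opening: 0.0436
finger_force: 0.0
clock: 17.37
tool_pos: [0.4174, 0.2475, 0.0931]
tool_rot: [-3.141, -0.0, 2.793]
wrist_force: [0.6, 0.0, 0.4]
opening: 0.0437
finger_force: 0.0
clock: 17.7
tool_pos: [0.4203, 0.2509, 0.094]
tool_rot: [3.139, 0.001, 2.793]
wrist_force: [-0.1, 0.4, -0.9]
opening: 0.0438
finger_force: 0.0
turn 0.0 then tx -0.9 ty 0.2 tz 92.0 | q6 -2.79 open 43.8 f 0.0 t 17.7
medium top pink [0.5289 0.4025 0.027 ] along -2.4 side -2.0 mm len 49.5 yaw -142.1
medium scene pink [0.5226 0.4021 0.027 ] along -7.6 side 1.7 mm len 49.3 yaw 36.7
  tri [0.5285 0.3995 0.0349] 0.0001874533961698646
```

```bash
python3 -m jog '.5 -1 0 40 0;.5 -1 0 68 0;.5 -1 0 82 0;.5 -1 0 88 0;.5 -1 0 91 0' | tail -6
python3 -m jog '.5 0 0 0 0;.5 0 0 0 0;.5 0 0 0 0;.5 0 0 0 0' |tail -6
python3 -m jog '.05 0 0 .5 0;.05 0 0 .5 0;.05 0 0 .5 0;.05 0 0 .5 0;.05 0 0 .5 0' 12 | tail -6
python3 -m jog '.05 0 0 0 0;.05 0 0 0 0;.05 0 0 0 0;.05 0 0 0 0;.05 0 0 0 0'| tail -6
python3 -c "
from h import *
go2(.6413,-.1505,.08,-160)"
```

```text
clock: 18.22
tool_pos: [0.4201, 0.2493, 0.0012]
tool_rot: [-3.14, -0.001, 2.792]
wrist_force: [0.3, 0.2, -0.8]
opening: 0.0434
finger_force: 0.0
clock: 18.55
tool_pos: [0.4206, 0.2497, 0.0034]
tool_rot: [3.139, 0.001, 2.792]
wrist_force: [0.3, -0.5, -0.8]
opening: 0.0433
finger_force: 0.0
clock: 18.97
tool_pos: [0.42, 0.2491, 0.0019]
tool_rot: [3.141, 0.0, 2.792]
wrist_force: [0.7, 0.2, -0.2]
opening: 0.018
finger_force: 0.0
clock: 19.38
tool_pos: [0.42, 0.2491, 0.0019]
tool_rot: [3.142, 0.0, 2.792]
wrist_force: [0.3, 0.1, 1.0]
opening: 0.0135
finger_force: 12.0
turn -40.1 then tx -71.2 ty -451.2 tz -78.1 | q6 -2.79 open 13.5 f 12.0 t 19.4
```

```bash
python3 -m jog '.05 0 0 -20 0;.05 0 0 -50 0;.05 0 0 -80 0;.05 0 0 -95 0;.05 0 0 -95 0' | tail -6
python3 -m jog '.05 0 0 0 -7;.05 0 0 0 -14;.05 0 0 0 -21;.05 0 0 0 -28;.05 0 0 0 -35' | tail -6
python3 -m jog '.05 0 0 0 -5;.05 0 0 0 -5;.05 0 0 0 -5' | tail -6
python3 -m jog '.05 -5 -30 0 0;.05 -10 -60 0 0;.05 -15 -90 0 0;.05 -20 -120 0 0;.05 -24 -150 0 0' | tail -6
python3 -m jog '.05 -5 -30 0 0;.05 -10 -60 0 0;.05 -15 -90 0 0;.05 -20 -120 0 0;.05 -24 -150 0 0' | tail -6
python3 -m jog '.05 -5 -30 0 0;.05 -10 -60 0 0;.05 -15 -90 0 0;.05 -20 -120 0 0;.05 -23 -148 20 0' | tail -6
python3 -m jog '.05 0 0 0 0;.05 0 0 0 0;.05 0 0 0 0;.05 0 0 0 0' |tail -6
python3 -c "
from h import *
go2(.6413,-.1505,.0149,-160)
cv2.imwrite('pics/g4.png',cv2.resize(snapshot('scene')[185:265,205:305],(750,600),interpolation=cv2.INTER_CUBIC)[...,::-1])"
```

```text
clock: 19.8
tool_pos: [0.4218, 0.2509, 0.1005]
tool_rot: [3.134, 0.003, 2.792]
wrist_force: [0.3, 1.1, -0.1]
opening: 0.0132
finger_force: 12.0
clock: 20.22
tool_pos: [0.4194, 0.2485, 0.0957]
tool_rot: [-3.141, -0.002, -2.875]
wrist_force: [-0.0, -0.2, -0.2]
opening: 0.0137
finger_force: 12.0
clock: 20.47
tool_pos: [0.4196, 0.2487, 0.096]
tool_rot: [-3.141, -0.002, -2.796]
wrist_force: [-0.2, 0.1, -0.0]
opening: 0.0132
finger_force: 12.0
clock: 20.88
tool_pos: [0.4941, 0.1151, 0.0964]
tool_rot: [-3.142, -0.001, -2.795]
wrist_force: [0.5, 0.4, -0.6]
opening: 0.0137
finger_force: 12.0
clock: 21.3
tool_pos: [0.5679, -0.018, 0.0963]
tool_rot: [3.141, -0.001, -2.796]
wrist_force: [0.1, 0.1, -0.8]
opening: 0.0131
finger_force: 12.0
clock: 21.72
tool_pos: [0.6433, -0.1498, 0.0801]
tool_rot: [-3.138, 0.007, -2.795]
wrist_force: [0.9, 0.3, 1.1]
opening: 0.0132
finger_force: 12.0
clock: 22.05
tool_pos: [0.6395, -0.147, 0.0772]
tool_rot: [-3.141, 0.0, -2.793]
wrist_force: [0.0, -0.2, 0.3]
opening: 0.0133
finger_force: 12.0
turn -0.0 then tx -0.5 ty -3.9 tz 62.3 | q6 -1.24 open 13.3 f 12.0 t 22.1
```

View pics/g4.png

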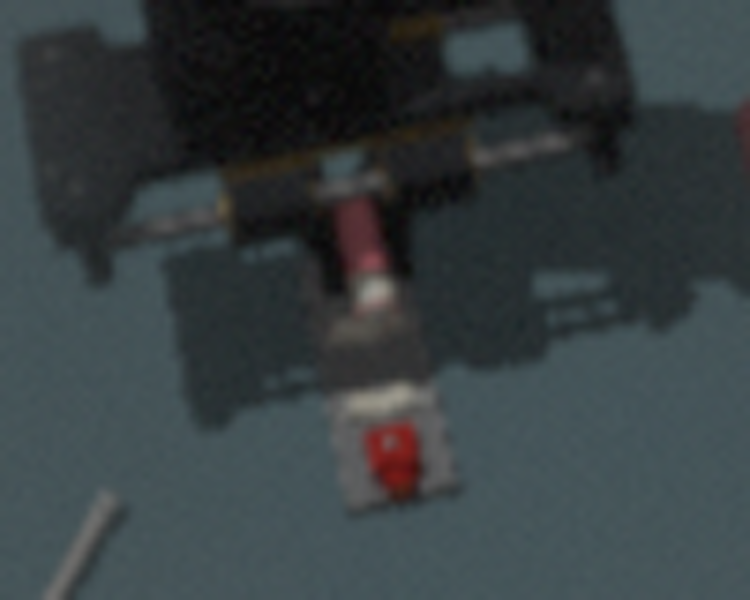

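The cell is gripped level at (360,245), with the white band towards the red head at (392,455) and in line with the cradle. Lowering.

```bash
python3 -m jog '.05 -.5 -4 0 0;.05 -.5 -4 15 0;.05 -.5 -4 30 0;.05 -.5 -4 43 0;.05 -.5 -4 51 0' | tail -6
python3 -m jog '.05 0 0 2 0;.05 0 0 4 0;.05 0 0 6 0;.05 0 0 7 0;.05 0 0 7 0' 
python3 -c "
from h import *
go2(.6413,-.1505,.0149,-160)"
```

```text
clock: 22.52
tool_pos: [0.6409, -0.1508, 0.0251]
tool_rot: [3.141, -0.001, -2.793]
wrist_force: [-0.7, 0.6, -0.6]
opening: 0.0131
finger_force: 12.0
clock: 22.93
tool_pos: [0.6417, -0.1514, 0.0193]
tool_rot: [-3.141, 0.001, -2.793]
wrist_force: [0.6, 0.5, -0.1]
opening: 0.0137
finger_force: 12.0
turn -0.0 then tx 0.1 ty 1.0 tz 4.4 | q6 -1.24 open 13.7 f 12.0 t 22.9
```

```bash
python3 -m jog '.05 0 1 1 0;.05 0 1 2 0;.05 0 1 3 0;.05 0 1 3.8 0;.05 0 1 3.8 0' 
python3 -m jog '.05 0 0 0 0;.05 0 0 0 0;.05 0 0 0 0'
```

```text
clock: 23.35
tool_pos: [0.6412, -0.1505, 0.0152]
tool_rot: [-3.141, 0.0, -2.793]
wrist_force: [-0.3, 0.1, 0.5]
opening: 0.0132
finger_force: 12.0
clock: 23.6
tool_pos: [0.6412, -0.1506, 0.0152]
tool_rot: [-3.141, 0.0, -2.793]
wrist_force: [0.6, -1.5, 0.6]
opening: 0.0137
finger_force: 12.0
```

```bash
python3 -m jog '.26 0 0 0 0;.26 0 0 0 0;.26 0 0 0 0;.26 0 0 0 0;.26 0 0 0 0'
python3 -m jog '.26 0 0 -5 0;.26 0 0 -20 0;.26 0 0 -50 0;.26 0 0 -80 0;.26 0 0 -100 0' |tail -6
python3 -c "
from h import *
go2(.548,-.0076,.1,-162.6)"
```

```text
clock: 24.02
tool_pos: [0.641, -0.1504, 0.0149]
tool_rot: [3.142, -0.0, -2.793]
wrist_force: [0.1, 0.7, -0.3]
opening: 0.0221
finger_force: 0.0
clock: 24.43
tool_pos: [0.6423, -0.1507, 0.1185]
tool_rot: [-3.139, 0.003, -2.793]
wrist_force: [1.3, 0.5, 0.4]
opening: 0.0226
finger_force: 0.0
turn 2.6 then tx 47.2 ty 164.8 tz 18.5 | q6 -1.24 open 22.6 f 0.0 t 24.4
```

```bash
python3 -m jog '.75 0 0 0 2.6;.75 0 0 0 2.6' | tail -6
python3 -m jog '.75 10 34 4 0;.75 20 68 8 0;.75 30 102 12 0;.75 40 136 16 0;.75 47 165 18 0' | tail -6
python3 -m jog '.75 0 0 0 0;.75 0 0 0 0;.75 0 0 0 0;.75 0 0 0 0' |tail -6
python3 -c "
from h import *
go2(.548,-.0076,.004,-162.6)"
python3 chk.py mini
```

```text
clock: 24.6
tool_pos: [0.6421, -0.1504, 0.1176]
tool_rot: [-3.14, 0.004, -2.84]
wrist_force: [-0.6, 0.3, 0.3]
opening: 0.0297
finger_force: 0.0
clock: 25.02
tool_pos: [0.5443, -0.0059, 0.0958]
tool_rot: [3.141, -0.003, -2.838]
wrist_force: [0.7, 1.2, -0.1]
opening: 0.0605
finger_force: 0.0
clock: 25.35
tool_pos: [0.5475, -0.0076, 0.0968]
tool_rot: [-3.141, -0.0, -2.839]
wrist_force: [0.0, -0.1, -0.7]
opening: 0.0652
finger_force: 0.0
turn -0.1 then tx -0.5 ty -0.2 tz 92.8 | q6 -1.55 open 65.2 f 0.0 t 25.4
mini top pink [ 0.636  -0.1521  0.02  ] along -5.6 side 0.3 mm len 32.2 yaw -160.2
mini scene pink [ 0.6318 -0.1536  0.02  ] along -10.0 side 0.4 mm len 32.9 yaw 17.5
  tri [ 0.6352 -0.1518  0.0253] 0.0011235158357562624
```

```bash
python3 -m jog '.75 0 0 40 0;.75 0 0 68 0;.75 0 0 82 0;.75 0 0 89 0;.75 0 0 92 0' | tail -6
python3 -m jog '.75 0 0 0 0;.75 0 0 0 0;.75 0 0 0 0;.75 0 0 0 0' |tail -6
python3 -m jog '.25 0 0 0 0;.25 0 0 0 0;.25 0 0 0 0;.25 0 0 0 0;.25 0 0 0 0' 22 | tail -6
python3 -m jog '.25 0 0 0 0;.25 0 0 0 0;.25 0 0 0 0;.25 0 0 0 0;.25 0 0 0 0'| tail -6
python3 -c "
from h import *
go2(.661,.113,.08,-230)"
```

```text
clock: 25.87
tool_pos: [0.5467, -0.0078, 0.0037]
tool_rot: [-3.142, -0.002, -2.84]
wrist_force: [0.0, 0.8, 0.8]
opening: 0.0649
finger_force: 0.0
clock: 26.2
tool_pos: [0.5478, -0.0068, 0.0062]
tool_rot: [-3.141, 0.002, -2.839]
wrist_force: [0.6, -0.7, -0.5]
opening: 0.0654
finger_force: 0.0
clock: 26.62
tool_pos: [0.547, -0.0069, 0.0051]
tool_rot: [3.142, 0.0, -2.839]
wrist_force: [0.2, 0.6, 1.1]
opening: 0.0399
finger_force: 0.0
clock: 27.03
tool_pos: [0.547, -0.007, 0.005]
tool_rot: [-3.142, -0.0, -2.839]
wrist_force: [-0.1, -0.6, 0.3]
opening: 0.0317
finger_force: 22.0
turn 67.3 then tx 18.6 ty 164.4 tz -75.0 | q6 -1.55 open 31.7 f 22.0 t 27.0
```

```bash
python3 -m jog '.25 0 0 -20 0;.25 0 0 -50 0;.25 0 0 -80 0;.25 0 0 -95 0;.25 0 0 -95 0' | tail -6
python3 -m jog '.25 0 0 0 7;.25 0 0 0 14;.25 0 0 0 21;.25 0 0 0 28;.25 0 0 0 35' | tail -6
python3 -m jog '.25 0 0 0 7;.25 0 0 0 14;.25 0 0 0 21;.25 0 0 0 28;.25 0 0 0 32.3' | tail -6
python3 -m jog '.25 4 33 0 0;.25 8 66 0 0;.25 12 99 0 0;.25 16 132 5 0;.25 18.5 164 15 0' | tail -6
python3 -m jog '.25 0 0 0 0;.25 0 0 0 0;.25 0 0 0 0;.25 0 0 0 0' |tail -6
python3 -c "
from h import *
go2(.661,.113,.019,-230)"
```

```text
clock: 27.45
tool_pos: [0.5494, -0.0064, 0.1038]
tool_rot: [-3.141, 0.008, -2.838]
wrist_force: [0.2, 0.1, -1.5]
opening: 0.0316
finger_force: 22.0
clock: 27.87
tool_pos: [0.5458, -0.0071, 0.0983]
tool_rot: [-3.14, -0.003, 2.827]
wrist_force: [-0.1, -0.2, -2.8]
opening: 0.0315
finger_force: 22.0
clock: 28.28
tool_pos: [0.5458, -0.0071, 0.0983]
tool_rot: [-3.139, -0.002, 2.264]
wrist_force: [0.1, -0.1, -0.6]
opening: 0.0316
finger_force: 22.0
clock: 28.7
tool_pos: [0.6614, 0.1141, 0.0843]
tool_rot: [3.141, -0.0, 2.27]
wrist_force: [-0.1, 0.0, -2.3]
opening: 0.0316
finger_force: 22.0
clock: 29.03
tool_pos: [0.6596, 0.1118, 0.0845]
tool_rot: [-3.14, -0.001, 2.269]
wrist_force: [0.9, -0.1, -0.8]
opening: 0.031
finger_force: 22.0
turn 0.0 then tx -0.0 ty 1.8 tz 65.5 | q6 -2.85 open 31.0 f 22.0 t 29.0
```

```bash
python3 -m jog '.25 0 1.5 0 0;.25 0 1.5 15 0;.25 0 1.5 32 0;.25 0 1.5 46 0;.25 0 1.5 54 0' | tail -6
python3 -m jog '.25 0 0 2 0;.25 0 0 4 0;.25 0 0 6 0;.25 0 0 7 0;.25 0 0 7 0' 
python3 -c "
from h import *
go2(.661,.113,.019,-230)"
```

```text
clock: 29.45
tool_pos: [0.6606, 0.1128, 0.03]
tool_rot: [-3.14, -0.001, 2.269]
wrist_force: [-0.2, -0.4, -2.3]
opening: 0.0315
finger_force: 22.0
clock: 29.87
tool_pos: [0.6621, 0.1138, 0.0247]
tool_rot: [3.141, 0.0, 2.27]
wrist_force: [0.5, -0.6, -1.6]
opening: 0.0316
finger_force: 22.0
turn 0.0 then tx 0.1 ty -1.4 tz 5.7 | q6 -2.85 open 31.6 f 22.0 t 29.9
```

```bash
python3 -m jog '.25 0 -1 1.5 0;.25 0 -1 3 0;.25 0 -1 4 0;.25 0 -1 5 0;.25 0 -1 5 0' 
python3 -m jog '.25 0 0 0 0;.25 0 0 0 0;.25 0 0 0 0'
```

```text
clock: 30.28
tool_pos: [0.661, 0.1131, 0.0192]
tool_rot: [-3.141, 0.0, 2.27]
wrist_force: [-0.3, 0.5, 0.6]
opening: 0.0317
finger_force: 22.0
clock: 30.53
tool_pos: [0.6611, 0.1131, 0.0192]
tool_rot: [3.141, 0.0, 2.27]
wrist_force: [-1.3, -0.9, 1.5]
opening: 0.0317
finger_force: 22.0
```

Touching (the load has left the wrist). Releasing, retreating, then a look at everything.

```bash
python3 -m jog '.5 0 0 0 0;.5 0 0 0 0;.5 0 0 0 0;.5 0 0 0 0;.5 0 0 0 0'
python3 -m jog '.5 0 0 -5 0;.5 0 0 -20 0;.5 0 0 -50 0;.5 0 0 -80 0;.5 0 0 -110 0' |tail -6
python3 -m jog '.5 0 -40 -20 0;.5 0 -80 -20 0;.5 0 -120 -20 0;.5 0 -160 -20 0;.5 0 -200 -20 0' |tail -6
python3 -m jog '.5 0 -30 0 0;.5 0 -60 0 0;.5 0 -60 0 0' |tail -6
python3 chk.py large mini small medium
python3 -c "
from h import *
T=snapshot('top');S=snapshot('scene')
c=lambda im,u,v:cv2.resize(im[v-30:v+30,u-30:u+30],(195,195),interpolation=cv2.INTER_CUBIC)
cv2.imwrite('pics/end.png',np.vstack([np.hstack([c(T,*q) for q in((272,148),(379,156),(481,201),(152,200))]),np.hstack([c(S,*q) for q in((353,248),(255,235),(177,195),(459,214))])])[...,::-1])
cv2.imwrite('pics/endtop.png',T[...,::-1])"
```

```text
clock: 30.95
tool_pos: [0.6612, 0.1131, 0.0191]
tool_rot: [3.141, 0.0, 2.27]
wrist_force: [0.3, -0.0, 0.7]
opening: 0.0432
finger_force: 0.0
clock: 31.37
tool_pos: [0.6609, 0.1129, 0.1304]
tool_rot: [-3.141, 0.0, 2.27]
wrist_force: [1.0, 0.2, 1.1]
opening: 0.0435
finger_force: 0.0
clock: 31.78
tool_pos: [0.5063, -0.0167, 0.1497]
tool_rot: [3.141, 0.001, 2.27]
wrist_force: [0.3, -0.9, 0.6]
opening: 0.043
finger_force: 0.0
clock: 32.03
tool_pos: [0.4572, -0.0566, 0.1494]
tool_rot: [-3.14, -0.002, 2.267]
wrist_force: [0.3, 0.0, -0.2]
opening: 0.0435
finger_force: 0.0
large top pink [0.6586 0.1181 0.03  ] along -5.4 side 1.5 mm len 53.8 yaw -51.2
large scene pink [0.6523 0.1202 0.03  ] along -11.1 side -2.1 mm len 55.1 yaw 129.9
  tri [0.6571 0.1186 0.0376] 0.0025757890061922947
mini top pink [ 0.6358 -0.1522  0.02  ] along -5.7 side 0.3 mm len 32.9 yaw -160.2
mini scene pink [ 0.6318 -0.1538  0.02  ] along -10.1 side 0.1 mm len 32.9 yaw 17.6
  tri [ 0.6351 -0.152   0.0252] 0.001251282438982951
small top pink [ 0.5252 -0.3958  0.022 ] along -2.5 side 1.2 mm len 48.6 yaw -75.0
small scene pink [ 0.5224 -0.3959  0.022 ] along -3.1 side -1.5 mm len 47.3 yaw 104.9
  tri [ 0.525  -0.3943  0.0255] 9.193001465342716e-06
medium top pink [0.5291 0.4025 0.027 ] along -2.2 side -2.0 mm len 49.4 yaw -141.9
medium scene pink [0.5226 0.4021 0.027 ] along -7.6 side 1.7 mm len 49.3 yaw 36.7
  tri [0.5286 0.3995 0.0351] 0.00015269884899187666
```

View pics/end.png

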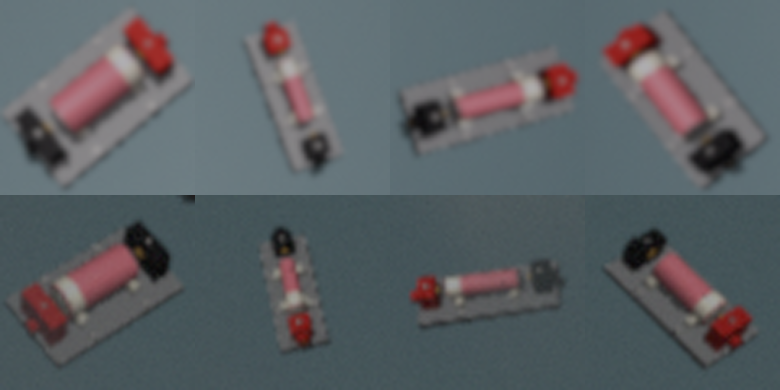

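View pics/endtop.png

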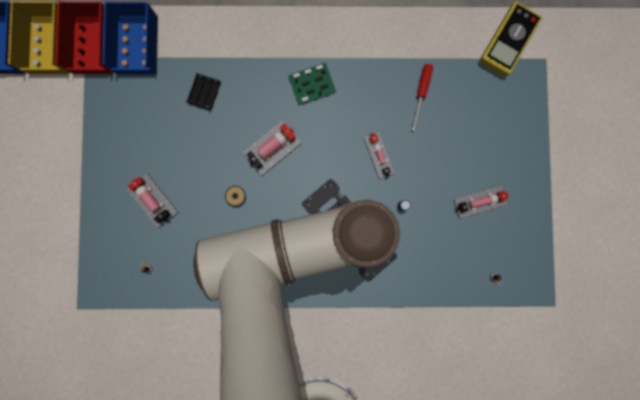

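All four pink cells lie in their own cradles, with the white band next to each red head: large (272,148), mini (379,156), small (481,201) and medium (152,200). The capacitor is unmoved at (404,207). The green cell is hidden under the arm in this view, but no move went low near it.

```bash
python3 -c "
from bench import *
print(hand_in())"
```

```text
the job is handed in; nothing more can be done
None
```

The job is handed in at about 32 s: all four pink cells are seated in their own cradles, positive ends to red and released; the capacitor looks unmoved; the green cell was hidden by the arm in the last top picture, so I did not recheck it; no verdict was returned.

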